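# Find the rocking jar lid and press it home

### The arm

A 6-joint arm with a two-finger parallel gripper is mounted at the origin on a cart in front of the work surface, level with it; the furniture and walls round the work are solid. World frame = base frame: x ahead of the robot, y to its left, z up, the work surface at z = 0. Lengths are in m, angles in rad, forces in N, time in s.
With the tool pointing down it reaches from about 0.25 to 0.775 m from the base axis. Payload 4 kg.
Tool frame: the origin (TCP) lies between the finger pads; the fingertips stand 25 mm ahead of it and the grasp point (between the pads) lies 6 mm ahead of it (robot.tip_reach is the distance from the TCP to the fingertips, in m); z points along the fingers, y is the line along which they close (so a half turn about z gives the same grasp; the last joint's range is limited). The gripper opens to 94 mm and grips with 3 to 60 N. Pads are 16 mm wide; open, the fingers measure 119 mm over their backs; the gripper's body (75 mm by 177 mm) begins 78 mm behind the grasp point.
Start: joints at [1.083, 0.087, 1.371, -0, 1.684, -0.103], TCP at [0.206, 0.51, 0.231] pointing down, gripper open.
Joint ranges: [-3.1, 3.1], [-0.76, 2.03], [0.27, 2.55], [-1.08, 4.22], [0.17, 2.65], [-2.57, 2.57]. Speed limits (rad/s): [2.79, 2.79, 3.14, 3.14, 3.14, 3.14].

### API

Orientations are given as [roll, pitch, yaw] about the fixed x, y, z axes, in that order (R = Rz(yaw) Ry(pitch) Rx(roll)).
In Python, from bench import sensors, snapshot, camera_info, ticket, robot gives the robot as it stands.
- The arm moves only by the tool arm_command, never from a script. Its argument "plan" is a list of rows, each an object with "grip": the closure, from -1 (fully open) to 1 (shut); "slide": the shift along the tool's x, y, z normalised to -1 to 1, where 1 is 500 mm, a list of three; "spin": the turn about the tool's z normalised to -1 to 1, where 1 is 5 degrees. A call has 1 to 10 rows; each row shifts and turns the commanded pose from where the row before left it, along the tool's axes as they then stand; what a row does not reach is not made up. A row lasts 1/8 s, in which the tool goes at most 62.5 mm and 10.7 degrees, less where a joint would pass 70% of its speed; a pose out of reach is approached as far as the arm can. A call with a number of a shift or a turn outside -1 to 1 is refused whole. A call with a gripper value outside its range is refused whole. The fingers move at their own pace and stop on an object; the grip force is fixed at half the most. Time passes only in rows, so rows that do not move let the fingers close. It gives the time, the measured TCP pose, the force, the opening and the grip force at its end, in the units of the state.
- sensors.get_obs(): the state, without advancing time (a new reading comes with each control period).
- snapshot(name): name is "scene" or "top"; returns the picture (480x640x3 uint8, red, green, blue); there is no depth.
- camera_info(name): a dict with "fx", "fy", "cx", "cy" (pixels), "position" and "rotation" of the camera in the world. Camera axes: x right, y up, looking along -z (the intrinsics and any distortion apply to the point x, -y, -z); pixel columns grow to the right and rows downward; lengths in m; the calibration is good to about 2 mm. A picture is of the moment at which its call begins. camera_info takes no time and is no camera call.
- ticket.close_job(): hands the job in; it is judged then, once.
The state is a dict: "time": time; "joint_positions": joint angles; "qvel": joint speeds; "joint_torque": joint torques, N m; "tool_pos": TCP position; "ee_rot": TCP orientation; "wrist_force": force on the tool from outside, world axes, zero at the start; "wrist_torque": the same for the moment, N m; "width": finger opening in m; "finger_force": force on a finger pad.
Only numpy, scipy, OpenCV 4.12 (cv2) and the standard library are available. Lean on these libraries where they do the work, as an engineer would, in place of code of your own. Each camera call takes 0.05 s, during which the arm holds its last target. There are 200 camera calls.

### The job

Four identical square jars stand in the wooden rack; three lids are firmly on, and one is not pushed home and rocks. With the fingertips press down on the lids near the edge that faces the robot, or the opposite one, until you find the lid that tips, then press that lid down in its middle until it is fully home and level. Only touch and press: lift no lid, and leave the sweets jar, spice jar, mug and tape roll where they are.

Things in the scene. Friction and masses are not known exactly. Their poses are not given: they have to be found in the camera images.
- rack: Low brown wooden tray, 170 x 170 mm, 26 mm high, fixed, with four white square jars (59 mm), two by two. Origin: centre of its underside, on the worktop; x away from the robot, y to the left, z up, turned up to 0.35 rad. Each jar has a flat square light-wood lid, 66 x 66 mm, 14 mm from the next, square to the rack, top 70 to 74 mm above the worktop; height and looks do not tell which is loose.
- place_1 (a point): Middle of the lid of the jar at the far left (+x, +y of the rack), 72 mm above the worktop, within 2 mm of the level of the lid's top; axes as the rack. Overhead, a lamp shade 220 mm wide, underside 0.89 m up, hangs 0.32 m ahead of the robot's base, and wall cabinets begin 0.47 m up behind x = 0.67: move in from the left and stay low.
- place_2 (a point): The same for the jar at the far right (+x, -y); lid middles lie 80 mm apart.
- place_3 (a point): The same for the jar at the near left (-x, +y); lid middles lie 80 mm apart.
- place_4 (a point): The same for the jar at the near right (-x, -y); lid middles lie 80 mm apart.
- lid_rock (a joint): Tilt (rad) of the loose lid, in whichever place it is, about its middle along the rack's y: 0 level, positive with the far (+x) edge down, negative with the near edge down. Some 2 to 3 N, 20 to 28 mm from the middle toward the near or far edge, tip it over 0.1 (edge down 3 to 4 mm, onto the rim); it springs level when let go. Up to 15 N there does not seat it. Firm lids do not move.
- lid_seat (a joint): How far the same loose lid is pushed down (m): 0 to 0.001 at the start, 0.004 fully home; negative if lifted. It goes down only when pressed near its middle (within 8 mm) with some 8 to 13 N, stays where it is left, and no longer rocks once home.
- spice_jar: Spice jar with a green cap, 46 mm wide, 106 mm high, standing loose behind the rack; origin at the centre of its underside. Bystander.
- mug: Dark green mug, red inside, 90 x 125 mm with its handle, 100 mm high, loose further to the right; origin at the centre of its underside. Bystander.
- tape_roll: Roll of beige tape, 104 mm across, 25 mm high, lying loose further to the right; origin at the centre of its underside. Bystander.
- sweets_jar: Clear jar of coloured sweets with a red cap, 71 mm wide, 110 mm high, standing loose to the right of the rack; origin at the centre of its underside. Bystander.

How it is judged:
On the way, in this order (a step that is already met when the one before it is completed fails the run):
1. the loose lid is found: pressed near an edge, it tips by more than 0.05 rad while not yet home ((value of joint lid_rock above 0.05 rad or value of joint lid_rock below -0.05 rad) and value of joint lid_seat below 0.0025 m), for 0.1 s.
2. the loose lid is pressed home and level (value of joint lid_seat above 0.0025 m and value of joint lid_rock between -0.04 and 0.04 rad), for 0.2 s.
At the end, for the whole second after the job is handed in: The loose lid is within 1.5 mm of fully home (lid_seat over 0.0025) and level within 0.04 rad, and the four bystanders are within 30 mm of where they stood (all of step 2 and distance of each of sweets_jar, spice_jar, mug, tape_roll from where it was at the start of the episode below 0.03 m); the robot touches nothing.
It fails at once if the loose lid is lifted by more than 5 mm (value of joint lid_seat below -0.005 m).
It fails at once if a bystander is moved by 30 mm or more, lifted or carried (distance of any of sweets_jar, spice_jar, mug, tape_roll from where it was at the start of the episode above 0.03 m).
It fails at once if the sweets jar or spice jar is knocked over (angle between any of sweets_jar, spice_jar's own z axis and vertical above 0.5 rad).
It also fails if it takes over 45 s, if anything falls off the work surface, if the arm or the gripper's body presses on something with over 40 N, if the wrist force passes 120 N, or if a joint passes its speed limit or range.

## Working session

There is one attempt and no reset: what is moved stays moved. The work goes in short steps, Python scripts to look and compute and a tool call to move; the robot and the scene stay as the last step left them, time stands still between calls to the robot, and variables do not carry over. Pictures are saved under pics/ and viewed, at most 10 in all, crops included, and the job is handed in when it is done.

Besides the shell and the picture viewer there is one more tool, called as a command line: name --argument value ..., lists and objects as JSON in quotes. arm_command: Moves the arm, as the interface text tells. Scaled input: -1 to 1 covers 500 mm each way for a shift and 5 degrees each way for a turn. Its arguments: {"type":"object","properties":{"plan":{"type":"array","items":{"type":"object","properties":{"grip":{"type":"number"},"slide":{"type":"array","items":{"type":"number"}},"spin":{"type":"number"}}}}},"required":["plan"]}

```bash
mkdir -p pics; python3 - <<'E'
from bench import sensors, snapshot, camera_info, robot
import cv2
o=sensors.get_obs();print({k:o[k] for k in('time','tool_pos','ee_rot','wrist_force','width')},robot.tip_reach)
for n in('scene','top'):
    cv2.imwrite(f'pics/{n}0.png',snapshot(n)[:,:,::-1]);print(camera_info(n))
E
```

```text
{'time': 0.0, 'tool_pos': array([0.20625288, 0.50933856, 0.22932625]), 'ee_rot': array([-3.13946744e+00, -2.03767162e-04,  2.75672721e+00]), 'wrist_force': array([-0.03425167, -0.158861  , -0.00098861]), 'width': 0.09431655523583271} 0.025
{'fx': 465.8337453270113, 'fy': 465.8337453270113, 'cx': 326.86174109669673, 'cy': 235.1025741188688, 'position': array([-0.07481308, -0.26196061,  0.59221046]), 'rotation': array([ 0.9858813,  0.0223086, -0.927048 ])}
{'fx': 491.07659596947076, 'fy': 491.07659596947076, 'cx': 321.6987954321163, 'cy': 242.05920739762303, 'position': array([0.42342037, 0.20248625, 1.12334751]), 'rotation': array([ 0.12107256,  0.01732078, -1.58686456])}
```

View pics/top0.png

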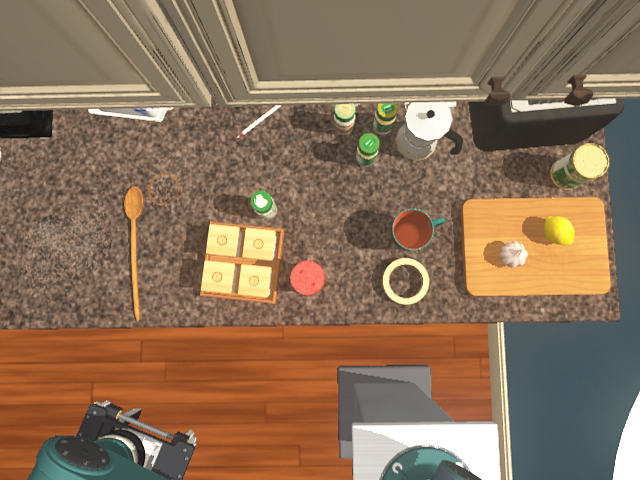

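View pics/scene0.png

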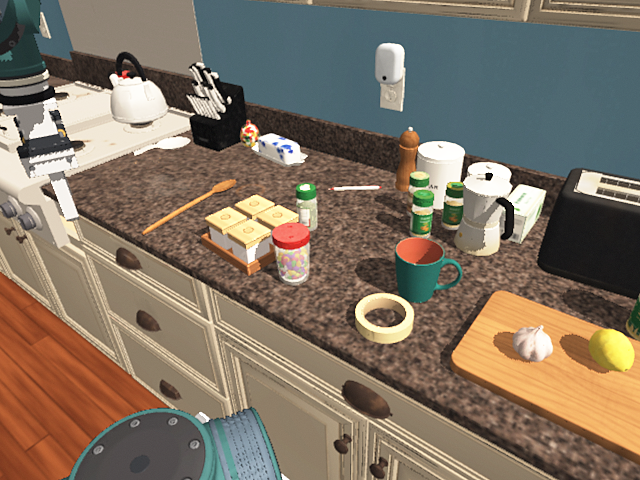

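The top view shows the rack near (243,262), with lids near (222,241), (259,243), (218,276) and (254,281). The red cap is at (307,277) and the green cap at (262,204). In the scene view the rack is at about (250,230).

```bash
cat > h.py <<'E'
import numpy as np, cv2
from bench import camera_info
from scipy.spatial.transform import Rotation as R
def ray(n,px,z):
    c=camera_info(n);p=np.atleast_2d(px).astype(float)
    d=np.c_[(p[:,0]-c['cx'])/c['fx'],-(p[:,1]-c['cy'])/c['fy'],-np.ones(len(p))]
    d=R.from_euler('xyz',c['rotation']).apply(d);o=c['position']
    return o+d*((z-o[2])/d[:,2])[:,None]
E
python3 - <<'E'
from h import *
for n,(x0,x1,y0,y1) in {'top':(195,290,220,305),'scene':(195,310,185,275)}.items():
    im=cv2.imread(f'pics/{n}0.png');h=cv2.cvtColor(im,cv2.COLOR_BGR2HSV)
    for nm,(u,v) in zip('abcd',[(229,250),(266,252),(211,268),(247,272)] if n=='top' else [(218,222)]*4): print(n,nm,h[v,u])
    m=cv2.inRange(h,(12,40,175),(32,170,255));k=np.zeros_like(m);k[y0:y1,x0:x1]=m[y0:y1,x0:x1]
    k=cv2.morphologyEx(k,cv2.MORPH_OPEN,np.ones((3,3)))
    cs,_=cv2.findContours(k,cv2.RETR_EXTERNAL,cv2.CHAIN_APPROX_NONE)
    for c in cs:
        if cv2.contourArea(c)<150: continue
        w=ray(n,c[:,0],.072)[:,:2].astype(np.float32)
        r=cv2.minAreaRect(w*1000);print(n,cv2.contourArea(c),np.round(r[0],1),np.round(r[1],1),r[2])
    cv2.imwrite(f'pics/m_{n}.png',cv2.resize(np.hstack([im[y0:y1,x0:x1],cv2.cvtColor(k,8)[y0:y1,x0:x1]]),None,fx=3.4,fy=3.4,interpolation=0))
for n,lo,hi,z in(('red',(0,150,120),(6,255,255),.11),('green',(50,120,60),(80,255,255),.106)):
    h=cv2.cvtColor(cv2.imread('pics/top0.png'),cv2.COLOR_BGR2HSV);m=cv2.inRange(h,lo,hi)
    k=np.zeros_like(m);k[185:300,245:330]=m[185:300,245:330];ys,xs=np.nonzero(k);print(n,ray('top',[(xs.min(),ys.min()),(xs.max(),ys.max())],z))
E
```

```text
top a [ 23 109 253]
top b [ 24 108 253]
top c [ 28  88 255]
top d [ 28  87 255]
top 4936.0 [512.1 391. ] [163.9 163.1] 83.11469268798828
scene a [ 24  91 253]
scene b [ 24  91 253]
scene c [ 24  91 253]
scene d [ 24  91 253]
scene 2232.5 [506.8 390.1] [166.8 156.6] 83.04906463623047
red [[0.50866707 0.28435991 0.11      ]
 [0.43749092 0.21509282 0.11      ]]
green [[0.65920651 0.36620293 0.106     ]
 [0.61535064 0.32389317 0.106     ]]
```

View pics/m_top.png

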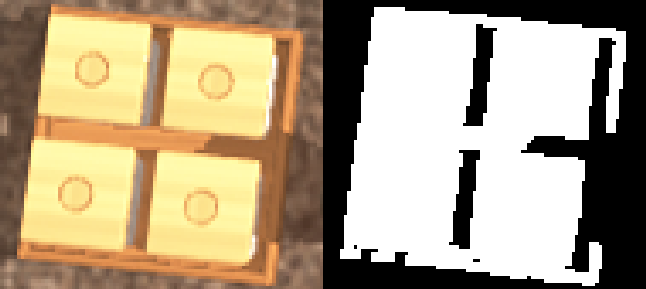

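The crop shows the four lids clearly, but the mask also picked up the orange rack rim. I'll narrow the hue range.

```bash
python3 - <<'E'
from h import *
P={}
for n,(x0,x1,y0,y1) in {'top':(195,290,220,305),'scene':(195,310,185,275)}.items():
    im=cv2.imread(f'pics/{n}0.png');h=cv2.cvtColor(im,cv2.COLOR_BGR2HSV)
    m=cv2.inRange(h,(20,55,215),(34,150,255));k=np.zeros_like(m);k[y0:y1,x0:x1]=m[y0:y1,x0:x1]
    k=cv2.morphologyEx(k,cv2.MORPH_CLOSE,np.ones((2,2)));k=cv2.morphologyEx(k,cv2.MORPH_OPEN,np.ones((5,5)))
    cs,_=cv2.findContours(k,cv2.RETR_EXTERNAL,cv2.CHAIN_APPROX_NONE)
    for c in cs:
        if cv2.contourArea(c)<100: continue
        w=ray(n,c[:,0],.072)[:,:2].astype(np.float32)
        r=cv2.minAreaRect(w*1000);print(n,cv2.contourArea(c),np.round(r[0],1),np.round(r[1],1),round(r[2],1))
# circle marks seen in the zoom (scale 3.4, offset 195,220)
q=np.array([(92,69),(216,82),(75,193),(201,207)])/3.4+[195-.35,220-.35]
w=ray('top',q,.072);print(w.round(4));print(w.mean(0),np.linalg.norm(w[0]-w[1]),np.linalg.norm(w[0]-w[2]),np.degrees(np.arctan2(*(w[0]+w[1]-w[2]-w[3])[1::-1])))
E
```

```text
top 838.0 [469.7 362.4] [64.6 64.1] 83.4
top 848.5 [479.6 441.4] [65.3 64.6] 83.1
top 824.0 [549.1 352.7] [64.8 64.4] 83.5
top 819.5 [558.5 431.4] [65.5 64.2] 83.6
scene 1105.5 [469.8 389.7] [165.3  73. ] 81.8
scene 886.0 [546.7 380.8] [161.6  68.7] 85.4
[[0.5602 0.4351 0.072 ]
 [0.5504 0.356  0.072 ]
 [0.4814 0.4452 0.072 ]
 [0.4713 0.3655 0.072 ]]
[0.51582667 0.40044295 0.072     ] 0.07976501212897104 0.07938485840233252 -7.075461097304314
```

The lid middles agree with 80 mm spacing and a 66 mm size. The rack centre is about (0.514, 0.397) with yaw about -7°. Next I'll shut the fingers and line up the tool.

arm_command --plan '[{"grip": 1, "slide": [0, 0, 0], "spin": -1}, {"grip": 1, "slide": [0, 0, 0], "spin": -1}, {"grip": 1, "slide": [0, 0, 0], "spin": -1}, {"grip": 1, "slide": [0, 0, 0], "spin": 0}, {"grip": 1, "slide": [0, 0, 0], "spin": 0}]'

```text
time: 0.72
tool_pos: [0.2064, 0.5097, 0.2302]
ee_rot: [-3.141, -0.0, 3.017]
wrist_force: [0.1, 0.4, 0.8]
width: 0.0474
finger_force: 0.0
```

arm_command --plan '[{"grip": 1, "slide": [-0.085, -0.011, 0], "spin": 0}, {"grip": 1, "slide": [-0.085, -0.011, 0], "spin": 0}, {"grip": 1, "slide": [-0.085, -0.011, 0], "spin": 0}, {"grip": 1, "slide": [-0.085, -0.011, 0], "spin": 0}, {"grip": 1, "slide": [-0.085, -0.011, 0], "spin": 0}, {"grip": 1, "slide": [-0.085, -0.012, 0], "spin": 0}, {"grip": 1, "slide": [0, 0, 0], "spin": 0}, {"grip": 1, "slide": [0, 0, 0], "spin": 0}]'

```text
time: 1.72
tool_pos: [0.4549, 0.4454, 0.2303]
ee_rot: [-3.142, -0.001, 3.018]
wrist_force: [0.4, -1.2, 0.1]
width: 0.0004
finger_force: 0.0
```

arm_command --plan '[{"grip": 1, "slide": [0, 0, 0.06], "spin": 0}, {"grip": 1, "slide": [0, 0, 0.06], "spin": 0}, {"grip": 1, "slide": [0, 0, 0.06], "spin": 0}, {"grip": 1, "slide": [0, 0, 0.06], "spin": 0}, {"grip": 1, "slide": [0, 0, 0.01], "spin": 0}, {"grip": 1, "slide": [0, 0, 0], "spin": 0}, {"grip": 1, "slide": [0, 0, 0], "spin": 0}]'

```text
time: 2.6
tool_pos: [0.4559, 0.4462, 0.1077]
ee_rot: [3.139, 0.002, 3.019]
wrist_force: [0.4, -0.4, 0.4]
width: 0.0003
finger_force: 0.0
```

arm_command --plan '[{"grip": 1, "slide": [0, 0, 0.002], "spin": 0}, {"grip": 1, "slide": [0, 0, 0.002], "spin": 0}, {"grip": 1, "slide": [0, 0, 0.002], "spin": 0}, {"grip": 1, "slide": [0, 0, 0.002], "spin": 0}, {"grip": 1, "slide": [0, 0, 0], "spin": 0}]'

```text
time: 3.22
tool_pos: [0.4554, 0.4452, 0.1013]
ee_rot: [-3.141, -0.0, 3.019]
wrist_force: [-0.1, 0.6, 0.8]
width: 0.0004
finger_force: 0.0
```

```bash
python3 - <<'E'
from bench import snapshot
import cv2
cv2.imwrite('pics/s1.png',cv2.resize(snapshot('scene')[150:290,170:330,::-1],None,fx=4,fy=4))
E
```

```text
(no output)
```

View pics/s1.png

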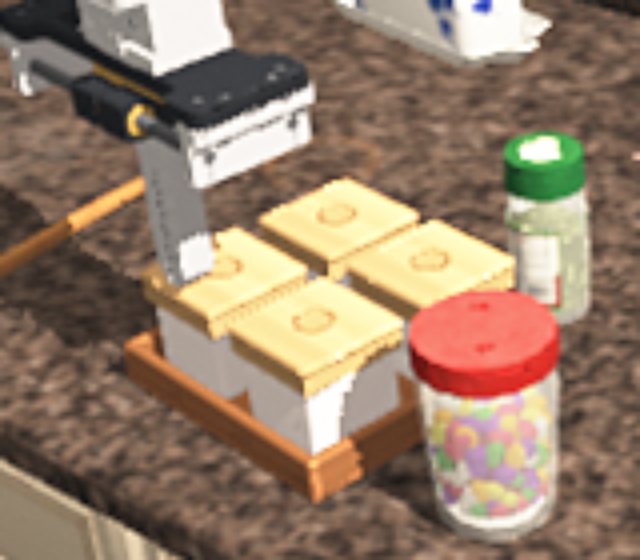

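The fingertips hover over the near-edge side of the near-left lid (crop pixel 190,275), in the right place. I'll go down gently.

arm_command --plan '[{"grip": 1, "slide": [0, 0, 0.002], "spin": 0}, {"grip": 1, "slide": [0, 0, 0.002], "spin": 0}, {"grip": 1, "slide": [0, 0, 0], "spin": 0}]'

```text
time: 3.65
tool_pos: [0.4554, 0.4452, 0.0993]
ee_rot: [-3.141, -0.0, 3.019]
wrist_force: [0.2, 0.3, 0.4]
width: -0.0001
finger_force: 0.0
```

arm_command --plan '[{"grip": 1, "slide": [0, 0, 0.002], "spin": 0}, {"grip": 1, "slide": [0, 0, 0], "spin": 0}]'

```text
time: 3.9
tool_pos: [0.4554, 0.4452, 0.0984]
ee_rot: [-3.142, -0.0, 3.019]
wrist_force: [-0.4, -0.7, -0.1]
width: 0.0007
finger_force: 0.0
```

arm_command --plan '[{"grip": 1, "slide": [0, 0, 0.002], "spin": 0}, {"grip": 1, "slide": [0, 0, 0], "spin": 0}]'

```text
time: 4.15
tool_pos: [0.4555, 0.4453, 0.0975]
ee_rot: [3.141, 0.0, 3.019]
wrist_force: [-0.0, -0.7, -0.7]
width: 0.0002
finger_force: 0.0
```

arm_command --plan '[{"grip": 1, "slide": [0, 0, 0.002], "spin": 0}, {"grip": 1, "slide": [0, 0, 0], "spin": 0}]'

```text
time: 4.4
tool_pos: [0.4555, 0.4453, 0.0974]
ee_rot: [3.141, 0.0, 3.019]
wrist_force: [-1.9, -1.1, 4.7]
width: 0.0005
finger_force: 2.3
```

arm_command --plan '[{"grip": 1, "slide": [0, 0, 0.002], "spin": 0}, {"grip": 1, "slide": [0, 0, 0], "spin": 0}]'

```text
time: 4.65
tool_pos: [0.4555, 0.4453, 0.0973]
ee_rot: [3.141, 0.001, 3.019]
wrist_force: [-2.7, -2.0, 7.5]
width: 0.0002
finger_force: 3.9
```

The near-left lid is firm: it took 7.5 N with no movement. Next is the near-right lid.

arm_command --plan '[{"grip": 1, "slide": [0, 0, -0.03], "spin": 0}, {"grip": 1, "slide": [0, -0.08, 0], "spin": 0}, {"grip": 1, "slide": [0, -0.08, 0], "spin": 0}, {"grip": 1, "slide": [0, 0, 0], "spin": 0}, {"grip": 1, "slide": [0, 0, 0.018], "spin": 0}, {"grip": 1, "slide": [0, 0, 0.002], "spin": 0}, {"grip": 1, "slide": [0, 0, 0], "spin": 0}]'

```text
time: 5.52
tool_pos: [0.4455, 0.3665, 0.0999]
ee_rot: [-3.141, -0.001, 3.019]
wrist_force: [0.2, 0.4, 0.0]
width: 0.0003
finger_force: 0.0
```

arm_command --plan '[{"grip": 1, "slide": [0, 0, 0.002], "spin": 0}, {"grip": 1, "slide": [0, 0, 0.002], "spin": 0}, {"grip": 1, "slide": [0, 0, 0], "spin": 0}]'

```text
time: 5.9
tool_pos: [0.4456, 0.3659, 0.0984]
ee_rot: [3.142, -0.0, 3.019]
wrist_force: [-0.4, -0.1, -0.4]
width: 0.0004
finger_force: 0.0
```

arm_command --plan '[{"grip": 1, "slide": [0, 0, 0.002], "spin": 0}, {"grip": 1, "slide": [0, 0, 0], "spin": 0}]'

```text
time: 6.15
tool_pos: [0.4456, 0.3659, 0.0975]
ee_rot: [3.141, 0.0, 3.019]
wrist_force: [0.1, 0.3, -0.2]
width: 0.0006
finger_force: 0.0
```

arm_command --plan '[{"grip": 1, "slide": [0, 0, 0.002], "spin": 0}, {"grip": 1, "slide": [0, 0, 0], "spin": 0}]'

```text
time: 6.4
tool_pos: [0.4457, 0.3659, 0.0974]
ee_rot: [3.141, 0.0, 3.019]
wrist_force: [-2.0, -1.6, 5.7]
width: 0.0006
finger_force: 2.5
```

The near-right lid is firm too: 5.7 N with no give. Next is the far-right lid.

arm_command --plan '[{"grip": 1, "slide": [0, 0, -0.03], "spin": 0}, {"grip": 1, "slide": [-0.08, 0, 0], "spin": 0}, {"grip": 1, "slide": [-0.08, 0, 0], "spin": 0}, {"grip": 1, "slide": [0, 0, 0], "spin": 0}, {"grip": 1, "slide": [0, 0, 0.018], "spin": 0}, {"grip": 1, "slide": [0, 0, 0.004], "spin": 0}, {"grip": 1, "slide": [0, 0, 0], "spin": 0}]'

```text
time: 7.28
tool_pos: [0.5239, 0.3562, 0.1001]
ee_rot: [-3.141, -0.001, 3.02]
wrist_force: [-0.4, -0.4, 0.1]
width: 0.0005
finger_force: 0.0
```

arm_command --plan '[{"grip": 1, "slide": [0, 0, 0.002], "spin": 0}, {"grip": 1, "slide": [0, 0, 0.002], "spin": 0}, {"grip": 1, "slide": [0, 0, 0], "spin": 0}]'

```text
time: 7.65
tool_pos: [0.5249, 0.3561, 0.0985]
ee_rot: [3.141, 0.0, 3.019]
wrist_force: [-0.2, -0.3, -0.5]
width: 0.0003
finger_force: 0.0
```

arm_command --plan '[{"grip": 1, "slide": [0, 0, 0.002], "spin": 0}, {"grip": 1, "slide": [0, 0, 0], "spin": 0}]'

```text
time: 7.9
tool_pos: [0.5251, 0.3561, 0.0981]
ee_rot: [3.141, 0.0, 3.019]
wrist_force: [-0.3, 0.5, 2.6]
width: 0.0003
finger_force: 1.5
```

arm_command --plan '[{"grip": 1, "slide": [0, 0, 0.002], "spin": 0}, {"grip": 1, "slide": [0, 0, 0], "spin": 0}]'

```text
time: 8.15
tool_pos: [0.5251, 0.3561, 0.0981]
ee_rot: [3.141, 0.001, 3.019]
wrist_force: [-2.1, -1.2, 6.0]
width: 0.0009
finger_force: 3.2
```

The far-right lid is firm as well. That leaves the far-left lid.

arm_command --plan '[{"grip": 1, "slide": [0, 0, -0.03], "spin": 0}, {"grip": 1, "slide": [0, 0.08, 0], "spin": 0}, {"grip": 1, "slide": [0, 0.08, 0], "spin": 0}, {"grip": 1, "slide": [0, 0, 0], "spin": 0}, {"grip": 1, "slide": [0, 0, 0.018], "spin": 0}, {"grip": 1, "slide": [0, 0, 0.004], "spin": 0}, {"grip": 1, "slide": [0, 0, 0], "spin": 0}]'

```text
time: 9.02
tool_pos: [0.5347, 0.4344, 0.1]
ee_rot: [-3.141, -0.001, 3.018]
wrist_force: [-0.5, 0.5, -0.3]
width: 0.0002
finger_force: 0.0
```

arm_command --plan '[{"grip": 1, "slide": [0, 0, 0.002], "spin": 0}, {"grip": 1, "slide": [0, 0, 0.002], "spin": 0}, {"grip": 1, "slide": [0, 0, 0], "spin": 0}]'

```text
time: 9.4
tool_pos: [0.5348, 0.4354, 0.0986]
ee_rot: [3.141, 0.0, 3.019]
wrist_force: [-1.0, -1.0, -0.2]
width: 0.0003
finger_force: 0.0
```

arm_command --plan '[{"grip": 1, "slide": [0, 0, 0.002], "spin": 0}, {"grip": 1, "slide": [0, 0, 0], "spin": 0}]'

```text
time: 9.65
tool_pos: [0.5348, 0.4355, 0.0974]
ee_rot: [-3.142, -0.0, 3.019]
wrist_force: [0.5, -0.1, 1.0]
width: 0.0
finger_force: 0.0
```

arm_command --plan '[{"grip": 1, "slide": [0, 0, 0.002], "spin": 0}, {"grip": 1, "slide": [0, 0, 0], "spin": 0}]'

```text
time: 9.9
tool_pos: [0.5348, 0.4355, 0.0964]
ee_rot: [3.141, -0.0, 3.019]
wrist_force: [-0.4, 0.3, -0.3]
width: 0.0005
finger_force: 0.0
```

arm_command --plan '[{"grip": 1, "slide": [0, 0, 0.002], "spin": 0}, {"grip": 1, "slide": [0, 0, 0], "spin": 0}]'

```text
time: 10.15
tool_pos: [0.5346, 0.4355, 0.0957]
ee_rot: [3.141, -0.0, 3.019]
wrist_force: [-1.6, -0.5, 1.8]
width: 0.0002
finger_force: 0.6
```

arm_command --plan '[{"grip": 1, "slide": [0, 0, 0.002], "spin": 0}, {"grip": 1, "slide": [0, 0, 0], "spin": 0}]'

```text
time: 10.4
tool_pos: [0.5346, 0.4356, 0.0948]
ee_rot: [3.141, -0.0, 3.019]
wrist_force: [-1.5, -0.6, 2.3]
width: 0.0005
finger_force: 1.3
```

arm_command --plan '[{"grip": 1, "slide": [0, 0, 0.002], "spin": 0}, {"grip": 1, "slide": [0, 0, 0], "spin": 0}]'

```text
time: 10.65
tool_pos: [0.5344, 0.4357, 0.0939]
ee_rot: [3.141, -0.001, 3.019]
wrist_force: [-3.0, -0.8, 3.3]
width: 0.0005
finger_force: 2.4
```

arm_command --plan '[{"grip": 1, "slide": [0, 0, 0.002], "spin": 0}, {"grip": 1, "slide": [0, 0, 0], "spin": 0}, {"grip": 1, "slide": [0, 0, 0], "spin": 0}]'

```text
time: 11.02
tool_pos: [0.5345, 0.4357, 0.0937]
ee_rot: [3.141, -0.0, 3.019]
wrist_force: [-5.3, -1.0, 7.5]
width: 0.0004
finger_force: 3.8
```

The far-left lid tipped: it gave about 2.5 mm at 2–3 N and then stopped on the rim. Now I'll press it in the middle.

arm_command --plan '[{"grip": 1, "slide": [0, 0, -0.03], "spin": 0}, {"grip": 1, "slide": [-0.05, 0.002, 0], "spin": 0}, {"grip": 1, "slide": [0, 0, 0], "spin": 0}, {"grip": 1, "slide": [0, 0, 0.018], "spin": 0}, {"grip": 1, "slide": [0, 0, 0.002], "spin": 0}, {"grip": 1, "slide": [0, 0, 0], "spin": 0}]'

```text
time: 11.78
tool_pos: [0.5589, 0.4333, 0.0968]
ee_rot: [-3.141, -0.001, 3.019]
wrist_force: [-0.6, -0.4, -0.6]
width: 0.0003
finger_force: 0.0
```

arm_command --plan '[{"grip": 1, "slide": [0, 0, 0.002], "spin": 0}, {"grip": 1, "slide": [0, 0, 0.002], "spin": 0}, {"grip": 1, "slide": [0, 0, 0], "spin": 0}]'

```text
time: 12.15
tool_pos: [0.5595, 0.4335, 0.0962]
ee_rot: [3.141, -0.0, 3.019]
wrist_force: [-2.2, -0.6, 3.4]
width: 0.0002
finger_force: 1.8
```

arm_command --plan '[{"grip": 1, "slide": [0, 0, 0.002], "spin": 0}, {"grip": 1, "slide": [0, 0, 0.002], "spin": 0}, {"grip": 1, "slide": [0, 0, 0], "spin": 0}]'

```text
time: 12.52
tool_pos: [0.5596, 0.4335, 0.0953]
ee_rot: [3.141, 0.0, 3.019]
wrist_force: [-3.3, -1.8, 5.7]
width: 0.0006
finger_force: 3.3
```

arm_command --plan '[{"grip": 1, "slide": [0, 0, 0.002], "spin": 0}, {"grip": 1, "slide": [0, 0, 0.002], "spin": 0}, {"grip": 1, "slide": [0, 0, 0], "spin": 0}]'

```text
time: 12.9
tool_pos: [0.5596, 0.4335, 0.0933]
ee_rot: [3.141, 0.0, 3.019]
wrist_force: [-2.7, -0.6, 6.4]
width: 0.0003
finger_force: 3.4
```

arm_command --plan '[{"grip": 1, "slide": [0, 0, 0.002], "spin": 0}, {"grip": 1, "slide": [0, 0, 0.002], "spin": 0}, {"grip": 1, "slide": [0, 0, 0], "spin": 0}]'

```text
time: 13.28
tool_pos: [0.5595, 0.4335, 0.0925]
ee_rot: [3.141, 0.001, 3.019]
wrist_force: [-4.3, -2.9, 9.8]
width: 0.0005
finger_force: 5.0
```

arm_command --plan '[{"grip": 1, "slide": [0, 0, 0.002], "spin": 0}, {"grip": 1, "slide": [0, 0, 0.002], "spin": 0}, {"grip": 1, "slide": [0, 0, 0], "spin": 0}]'

```text
time: 13.65
tool_pos: [0.5595, 0.4335, 0.0924]
ee_rot: [3.14, 0.001, 3.019]
wrist_force: [-6.3, -3.4, 14.6]
width: 0.0006
finger_force: 7.5
```

The lid went down 3.8 mm and stopped hard at 14.6 N, so it is home. I'll lift clear and check.

arm_command --plan '[{"grip": 1, "slide": [0, 0, -0.03], "spin": 0}, {"grip": 1, "slide": [0, 0, -0.08], "spin": 0}, {"grip": 1, "slide": [0, 0, -0.08], "spin": 0}, {"grip": 1, "slide": [0.05, 0.1, 0], "spin": 0}, {"grip": 1, "slide": [0.05, 0.1, 0], "spin": 0}, {"grip": 1, "slide": [0.05, 0.1, 0], "spin": 0}, {"grip": 1, "slide": [0, 0, 0], "spin": 0}, {"grip": 1, "slide": [0, 0, 0], "spin": 0}]'

```text
time: 14.65
tool_pos: [0.504, 0.5912, 0.1817]
ee_rot: [-3.14, 0.0, 3.019]
wrist_force: [0.2, -0.2, 0.3]
width: 0.0003
finger_force: 0.0
```

```bash
python3 - <<'E'
from bench import snapshot
import cv2
cv2.imwrite('pics/s2.png',cv2.resize(snapshot('scene')[150:350,170:470,::-1],None,fx=2.5,fy=2.5))
E
```

```text
(no output)
```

View pics/s2.png

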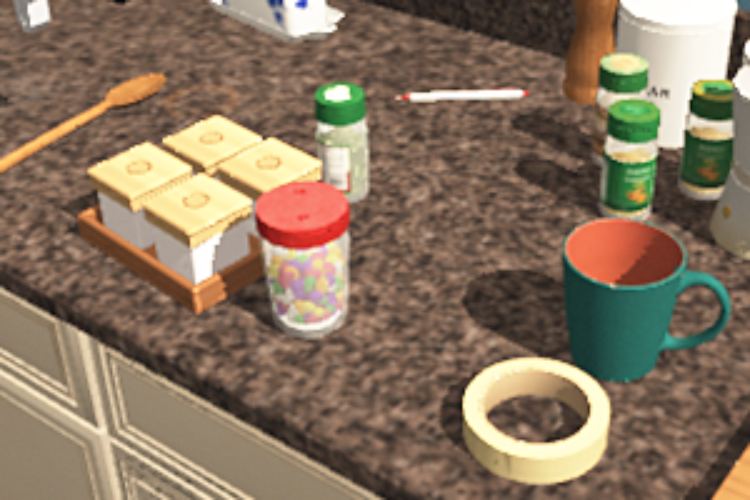

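All four lids look level, with the far-left one at crop pixel (212,140). The sweets jar, spice jar, mug and tape roll stand where they were, and the arm is clear.

```bash
python3 -c "
from bench import ticket
print(ticket.close_job())"
```

```text
the job is handed in; nothing more can be done
None
```

The loose lid was the far-left one (place_1): it tipped under a near-edge press, then went down 3.8 mm to a hard stop when pressed in the middle; bystanders look unmoved, and the job is handed in (no verdict was shown).

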